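# Empty the drop-bottom bin of rejected lens blanks into the catch pan

## Robot

A 6-joint arm with a two-finger parallel gripper is mounted at the origin on a cart in front of the work surface, level with it; the furniture and walls round the work are solid. World frame = base frame: x ahead of the robot, y to its left, z up, the work surface at z = 0. Lengths are in m, angles in rad, forces in N, time in s.
With the tool pointing down it reaches from about 0.375 to 0.975 m from the base axis. Payload 3.8 kg.
Tool frame: the origin (TCP) lies between the finger pads; the fingertips stand 22 mm ahead of it and the grasp point (between the pads) lies 3 mm ahead of it (bot.finger_overhang is the distance from the TCP to the fingertips, in m); x points along the fingers, y is the direction in which the jaws open and shut, and the axes are right-handed (so a half turn about x gives the same grasp; the last joint's range is limited). The gripper opens to 85 mm and grips with 20 to 120 N. Pads are 22 mm wide; open, the fingers measure 114 mm over their backs; the gripper's body (76 mm by 85 mm) begins 54 mm behind the grasp point. The pads swing forward as they close: fully open they stand 13 mm farther back than shut.
Start: joints at [-1.33, 0.264, 1.604, -0, 1.274, -0.037], TCP at [0.185, -0.649, 0.253] pointing down, gripper open.
Joint ranges: [-2.63, 2.63], [-0.94, 2.18], [0.31, 2.57], [-1.31, 4.45], [0, 2.66], [-2.55, 2.55]. Speed limits (rad/s): [2.57, 2.57, 3.14, 3.14, 3.14, 3.14].

## Interface

Orientations are given as a rotation vector (axis times angle).
In Python, from workcell import bot gives the robot as it stands. The module is installed in compiled form; this text tells all that it offers.
- The arm moves only by the tool arm_command, never from a script. Its argument "series" is a list that holds one entry, the list of rows, each a list of 7 numbers: the turn, a rotation vector about the tool's x, y, z in rad, then the shift along the tool's x, y, z in cm, then the opening, from 0 (shut) to 1 (fully open). In form: [[[rx, ry, rz, x, y, z, grip], ...]]. A call has 1 to 10 rows; each row shifts and turns the pose as measured when the row begins, along the tool's axes as they then stand; what a row does not reach is not made up. A row lasts 1/10 s, in which the tool goes at most 50 mm and 8.59 degrees, less where a joint would pass 70% of its speed; a pose out of reach is approached as far as the arm can. A call is refused whole if a number of a shift passes 5 or a number of a turn 0.15, either way. A call with a gripper value outside its range is refused whole. The fingers move at their own pace and stop on an object; "newtons" is the grip in N (left out, the last holds). Time passes only in rows, so rows that do not move let the fingers close. It gives the time, the measured TCP pose, the force and the opening at its end, in the units of the state.
- bot.read_state(): the state, without advancing time (a new reading comes with each control period).
- bot.read_camera(name): name is "scene" or "side" or "wrist"; returns (picture, depth): 384x512x3 uint8, blue, green, red; 384x512 float32, m along the optical axis (not along the pixel's ray), 0 where there is no reading.
- bot.camera_info(name): a dict with "K" (3x3 intrinsics, pixels), "extrinsics" (4x4, takes a point from camera to world coordinates). Camera axes: x right, y down, z forward; pixel columns grow to the right and rows downward; lengths in m; the calibration is good to about 2 mm. A picture is of the moment at which its call begins: read the wrist's pose just before it. camera_info takes no time and is no camera call; for the wrist camera it gives the pose at the moment of the call.
- bot.finish_job(): hands the job in, once; it reports no verdict.
The state is a dict: "time": time; "q": joint angles; "joint_vel": joint speeds; "joint_torque": joint torques, N m; "tool_pos": TCP position; "tcp_rot": TCP orientation; "wrist_force": force on the tool from outside, world axes, zero at the start; "torque": the same for the moment, N m; "width": opening from 0.0 (shut) to 1.0 (fully open).
Only numpy, scipy, OpenCV 4.12 (cv2) and the standard library are available. Lean on these libraries where they do the work, as an engineer would, in place of code of your own. Each camera call takes 0.05 s, during which the arm holds its last target.

## Task

Slide the empty catch pan by its handle into place under the drop-bottom bin, so that it stands squarely beneath the bin's floor. Then push the bin's red trip lever towards the bin until the hinged floor drops open, so that all three rejected lens blanks fall into the pan; leave the pan there with the floor hanging open, and leave the spectacles, pliers and glue bottle alone.

Things in the scene. Friction and masses are not known exactly. Their poses are not given: they have to be found in the camera images.
- drop_bin: Open-topped grey sheet-metal bin on two dark posts that stand behind it (fixed to the desk, to the left or right of the pan). Origin on the desk under the middle of its mouth; +x points to its back (posts, floor hinge), -x to its front (trip lever), z up. Bin 116 x 156 mm outside in x, y; walls from 200 to 276 mm (rim up to 279 mm) above the desk. Posts at x = +86 to +102 mm, y = +-58 mm, their foot plates from x = +88 mm. Front, sides and the space below are open.
- drop_spot (a point): Point on the desk, 30 mm in front (-x) of the bin's origin, over which the middle of the pan belongs: the blanks slide forward a little as they fall. Axes as the bin's. A pan centred and square here has 26 mm to the posts.
- lever_pad (a point): Middle of the front face of the red finger pad (42 mm wide in y, 34 mm high, 12 mm thick) on top of the trip lever; it stands 301 mm above the desk, 85.5 mm in front of the bin's origin, well above the rim. Axes as the bin's while at rest. Push it along the bin's +x (towards the bin); 2 N to start it, 4 N at the stop. It swings about a pivot 66 mm below.
- trip_lever (a joint): Sprung trip lever: 0 at rest (hook under the floor's tongue); pushing the pad towards the bin raises it to the stop at 0.40 rad (pad travel 26 mm). The hook lets go at about 0.22 rad (pad travel 15 mm). It springs back when let go.
- bin_floor (a joint): Hinged floor of the bin, hinge along y at its back, 196 mm above the desk: 0 shut, 1.52 hanging straight down. Held shut only by the lever's hook; falls open by its own weight in under half a second. Hanging, its lowest point is 56 mm above the desk, clear of the pan.
- pan_middle (a point): Middle of the underside of the loose grey catch pan's tray: 180 mm (x) by 200 mm (y), 45 mm high (rolled rim to 49 mm), walls 4 mm, floor 4 mm, blue lining, 0.2 to 0.45 kg. Its handle points to the pan's -x.
- pan_handle (a point): Grip point of the pan's handle: a level bar 14 mm thick (y), 24 mm high (18 to 42 mm above the desk), running along the pan's x for 100 mm out of the front wall. This point is in mid-bar, 160 mm from pan_middle along the pan's -x, 30 mm above the desk. Axes as the pan's.
- lens_1_mid (a point): Middle of a white round lens blank, 67 mm across, 9 mm thick, 18 g, in the bin.
- lens_2_mid (a point): Middle of a white round lens blank, 65 mm across, 9 mm thick, 18 g, in the bin.
- lens_3_mid (a point): Middle of a white round lens blank, 68 mm across, 9 mm thick, 18 g, on top of the other two in the bin.
- glue_dropper: Bystander: small brown dropper bottle, 34 mm across, 102 mm high, on the right of the desk. Origin under its middle.
- specs_black: Bystander: folded black spectacles, 129 mm long, on the right of the desk. Origin on the desk near the bridge.
- pliers_flat: Bystander: red-handled pliers, 106 mm long, on the right of the desk. Origin on the desk under the joint.

How it is judged:
By the outcome, as a careful person would: the job done as asked, in the order asked, and still so for the second after the job is handed in, with the robot touching nothing.
It also fails if it takes over 61 s, if anything falls off the work surface, if the arm or the gripper's body presses on something with over 40 N, if the wrist force passes 120 N, or if a joint passes its speed limit or range.

## Working session

There is one attempt and no reset: what is moved stays moved. The work goes in short steps, Python scripts to look and compute and a tool call to move; the robot and the scene stay as the last step left them, time stands still between calls to the robot, and variables do not carry over. Pictures are saved under pics/ and viewed, and the job is handed in when it is done.

Besides the shell and the picture viewer there is one more tool, called after "Emit:" as name([rows], argument=value, ...), one row to a line, values as JSON. arm_command: Moves the arm, as the interface text tells. Its arguments: {"type":"object","properties":{"series":{"type":"array"},"newtons":{"type":"number"}},"required":["series"]}

```bash
mkdir -p pics; cat > h.py <<'E'
import numpy as np, cv2
from scipy.spatial.transform import Rotation as R
from workcell import bot
def cloud(name):
    info=bot.camera_info(name); im,d=bot.read_camera(name)
    K=np.array(info["K"]);T=np.array(info["extrinsics"])
    v,u=np.mgrid[:384,:512]
    P=np.stack([(u-K[0,2])/K[0,0]*d,(v-K[1,2])/K[1,1]*d,d],-1)@T[:3,:3].T+T[:3,3]
    P[d<=0]=np.nan
    return im,d,P
E
python3 - <<'E'
from h import *
s=bot.read_state();print(s)
for n in ("scene","side"):
    im,d,P=cloud(n); cv2.imwrite(f"pics/{n}0.png",im); np.savez(f"{n}0.npz",im=im,P=P)
    print(n,np.array(bot.camera_info(n)["extrinsics"]).round(3).tolist())
E
```

```text
{'time': 0.0, 'q': array([-1.32986844e+00,  2.64727867e-01,  1.60539612e+00, -1.89735500e-05,
        1.27366870e+00, -3.68488044e-02]), 'joint_vel': array([ 0.00106222, -0.0012462 ,  0.00016002,  0.00103414, -0.00040086,
       -0.0003922 ]), 'joint_torque': array([-1.46530216e-03, -5.15107977e+01, -3.67318583e+01, -1.03811215e-04,
        1.30449637e-02,  8.91634585e-06]), 'tool_pos': array([ 0.18496007, -0.64845473,  0.25196705]), 'tcp_rot': array([ 2.07335393,  0.2921613 , -2.07386092]), 'wrist_force': array([-0.23777889,  0.34353329, -0.3340916 ]), 'torque': array([ 0.0153495 , -0.02258505,  0.02961134]), 'width': 1.0018559131096128}
scene [[-0.905, -0.332, 0.264, 0.257], [-0.424, 0.698, -0.577, 0.622], [0.007, -0.635, -0.773, 1.027], [0.0, 0.0, 0.0, 1.0]]
side [[0.501, -0.711, 0.494, -0.117], [-0.865, -0.418, 0.277, -0.365], [0.01, -0.566, -0.824, 1.277], [0.0, 0.0, 0.0, 1.0]]
```

View pics/scene0.png

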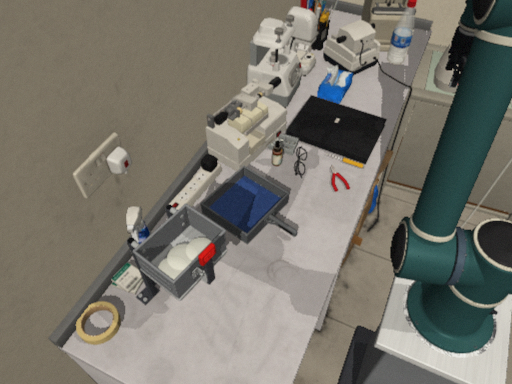

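View pics/side0.png

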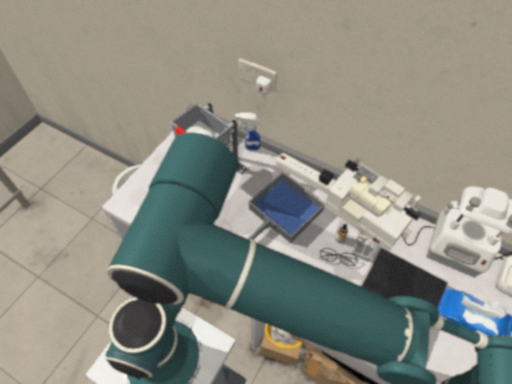

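```bash
python3 - <<'E'
from h import *
# orthographic top view from scene+side: 1 px = 2mm ; x 0.2..1.1 (up), y -0.4..0.8 (left)
S=500
for tag in ("scene","side"):
    z=np.load(tag+"0.npz");P=z["P"].reshape(-1,3);C=z["im"].reshape(-1,3)
    ok=np.isfinite(P[:,2])&(P[:,2]>-.05)&(P[:,2]<.4);P=P[ok];C=C[ok]
    o=np.argsort(P[:,2]);P=P[o];C=C[o]
    r=((1.1-P[:,0])*S).astype(int);c=((0.8-P[:,1])*S).astype(int)
    m=(r>=1)&(r<449)&(c>=1)&(c<599)
    im=np.zeros((450,600,3),np.uint8)
    for dr in(0,1):
        for dc in (0,1): im[r[m]+dr-0,c[m]+dc]=C[m]
    for k in range(0,600,50):
        cv2.putText(im,f"{0.8-k/S:.1f}",(k,445),0,.35,(0,255,255));cv2.line(im,(k,0),(k,449),(0,90,90))
    for k in range(0,450,50):
        cv2.putText(im,f"{1.1-k/S:.1f}",(0,k+10),0,.35,(0,255,0));cv2.line(im,(0,k),(599,k),(0,90,0))
    cv2.imwrite(f"pics/top_{tag}.png",im)
z=np.load("scene0.npz");P=z["P"];im=z["im"].astype(int)
red=(im[...,2]>150)&(im[...,1]<60)&(im[...,0]<60)&(P[...,2]>.2)
q=P[red];print("red",len(q),np.nanmin(q,0),np.nanmax(q,0),np.nanmedian(q,0))
E
```

```text
red 196 [ 0.38628822 -1.07742412  0.25690776] [0.5466391  0.2874202  0.31951881] [0.5300608  0.26803341 0.31269217]
```

View pics/top_scene.png

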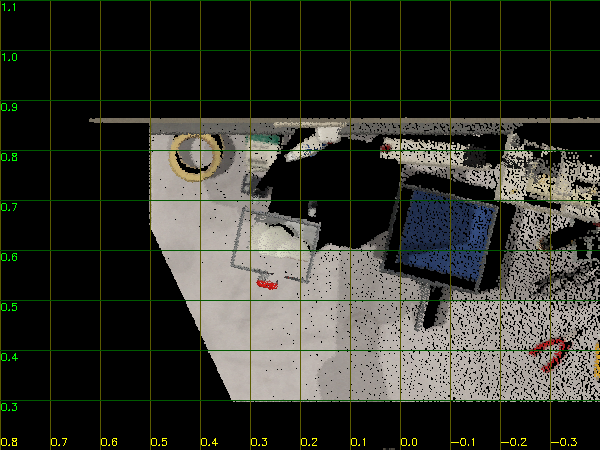

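View pics/top_side.png

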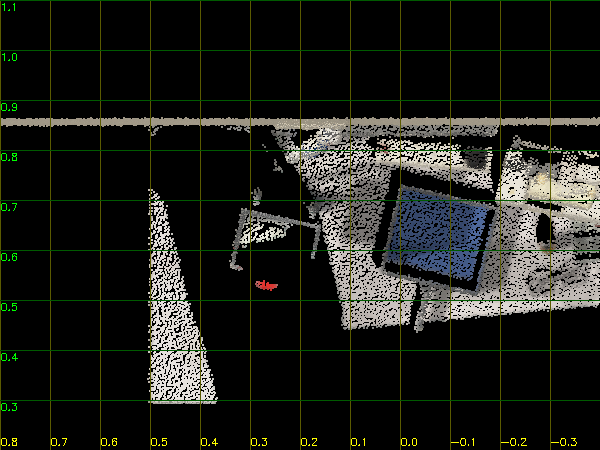

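```bash
cat >> h.py <<'E'
from scipy.optimize import least_squares
def fitrect(p,hx,hy,g):
    # p Nx2 points on rim band; g = x,y,yaw guess; distance to rectangle outline
    def f(t):
        c,s=np.cos(t[2]),np.sin(t[2]);d=p-t[:2]
        a=np.abs(d@np.array([c,s]))-hx;b=np.abs(d@np.array([-s,c]))-hy
        return np.where((a>0)&(b>0),np.hypot(a,b),np.maximum(a,b))
    r=least_squares(f,g,loss="soft_l1",f_scale=.003)
    return r.x,np.median(np.abs(f(r.x))),len(p)
def fitpan(P,g,z0=.042,z1=.055):
    p=P.reshape(-1,3);p=p[(p[:,2]>z0)&(p[:,2]<z1)]
    c,s=np.cos(g[2]),np.sin(g[2]);d=p[:,:2]-g[:2]
    x=np.abs(d@np.array([c,s]));y=np.abs(d@np.array([-s,c]))
    return fitrect(p[(x<.115)&(y<.125),:2],.088,.098,g)
def fitbin(P,g):
    p=P.reshape(-1,3);p=p[(p[:,2]>.268)&(p[:,2]<.288)]
    c,s=np.cos(g[2]),np.sin(g[2]);d=p[:,:2]-g[:2]
    x=(d@np.array([c,s]));y=np.abs(d@np.array([-s,c]))
    return fitrect(p[(x<.075)&(x>-.075)&(y<.095),:2],.056,.076,g)
E
python3 - <<'E'
from h import *
for t in ("scene","side"):
    P=np.load(t+"0.npz")["P"]
    for i in range(2):
        g=[.645,-.075,-.2] if i==0 else a[0]; a=fitpan(P,g)
        h=[.61,.25,-.2] if i==0 else b[0]; b=fitbin(P,h)
    print(t,"pan",a,"bin",b)
    p=P.reshape(-1,3); x,y,w=b[0]; c,s=np.cos(w),np.sin(w)
    bb=(p[:,:2]-[x,y])@np.array([[c,-s],[s,c]])
    m=(np.abs(bb[:,0]+.085)<.02)&(np.abs(bb[:,1])<.04)&(p[:,2]>.285)&(p[:,2]<.325)
    print("pad in bin frame",np.c_[bb,p[:,2]][m].min(0),np.c_[bb,p[:,2]][m].max(0),m.sum())
    m=(bb[:,0]>.075)&(bb[:,0]<.12)&(np.abs(bb[:,1])<.08)&(p[:,2]>.02)&(p[:,2]<.5)
    print("posts",np.c_[bb,p[:,2]][m][::max(1,m.sum()//12)].round(3).tolist())
    x,y,w=a[0]; c,s=np.cos(w),np.sin(w)
    bb=(p[:,:2]-[x,y])@np.array([[c,-s],[s,c]])
    m=(bb[:,0]<-.1)&(bb[:,0]>-.2)&(np.abs(bb[:,1])<.04)&(p[:,2]>.034)&(p[:,2]<.06)
    print("handle",np.c_[bb,p[:,2]][m].min(0),np.c_[bb,p[:,2]][m].max(0),np.median(bb[m],0),m.sum())
s=bot.read_state();print(R.from_rotvec(s["tcp_rot"]).as_matrix().round(3))
E
```

```text
scene pan (array([ 0.62364408, -0.07647785, -0.23279301]), np.float64(0.0016858392593330357), 511) bin (array([ 0.61081474,  0.25070361, -0.2124174 ]), np.float64(0.001307297427812524), 800)
pad in bin frame [-0.08713972 -0.02068287  0.28600878] [-0.07203357  0.02030112  0.31951881] 239
posts [[0.103, -0.061, 0.258], [0.084, -0.059, 0.259], [0.093, -0.052, 0.244], [0.102, 0.06, 0.258], [0.082, 0.057, 0.261], [0.09, 0.063, 0.245], [0.094, 0.065, 0.197], [0.1, 0.065, 0.127], [0.087, 0.061, 0.105], [0.089, 0.064, 0.086], [0.088, 0.062, 0.069], [0.087, 0.062, 0.048]]
handle [-0.1887718  -0.00816989  0.03402327] [-0.10066852  0.01422253  0.04479346] [-0.14773881  0.00174116] 138
side pan (array([ 0.62061392, -0.07699235, -0.22892103]), np.float64(0.001922889726073379), 432) bin (array([ 0.60836772,  0.25007898, -0.211448  ]), np.float64(0.0014030835903070214), 274)
pad in bin frame [-0.08753123 -0.01850135  0.29541739] [-0.0733953   0.02180136  0.32025977] 56
posts [[0.096, 0.063, 0.263], [0.09, 0.052, 0.257], [0.097, 0.053, 0.232], [0.085, -0.058, 0.261], [0.088, -0.058, 0.244], [0.093, -0.062, 0.229], [0.098, -0.066, 0.212], [0.088, -0.061, 0.197], [0.088, -0.05, 0.167], [0.087, -0.06, 0.154], [0.089, -0.067, 0.136], [0.092, -0.063, 0.108], [0.094, -0.064, 0.072]]
handle [-0.18994308 -0.01143347  0.03467075] [-0.1002541   0.01323038  0.04867785] [-1.42285793e-01 -7.96727995e-05] 112
[[-0.001  0.274 -0.962]
 [ 0.002 -0.962 -0.274]
 [-1.    -0.002 -0.   ]]
```

```bash
cat >> h.py <<'E'
def goto(pos,yaw=None):
    """remaining move in the tool axes (cm), and turn about tool x,y,z; yaw: world angle of tool y with tool x down"""
    s=bot.read_state();M=R.from_rotvec(s["tcp_rot"])
    print("t %.2f tcp"%s["time"],s["tool_pos"].round(4),"q",s["q"].round(2),"F",s["wrist_force"].round(1),"w %.3f"%s["width"])
    print("shift cm",(M.inv().apply(np.array(pos)-s["tool_pos"])*100).round(2))
    if yaw is not None:
        y=np.array([np.cos(yaw),np.sin(yaw),0]);x=np.array([0,0,-1.])
        T=R.from_matrix(np.c_[x,y,np.cross(x,y)])
        print("turn",(M.inv()*T).as_rotvec().round(3))
E
```

Emit:
arm_command([
  [[0,0,0,0,-3.4,-2.9,1],[0,0,0,0,-3.4,-2.9,1],[0,0,0,0,-3.4,-2.9,1],[0,0,0,0,-3.4,-2.9,1],[0,0,0,0,-3.4,-2.9,1],[0,0,0,0,-3.4,-2.9,1],[0,0,0,0,-3.4,-2.9,1],[0,0,0,0,-3.4,-2.9,1],[0,0,0,0,-3.4,-2.9,1],[0,0,0,0,-3.4,-2.9,1]],
])

```text
time: 1.1
tool_pos: [0.3726, -0.2303, 0.2464]
tcp_rot: [2.08, 0.289, -2.086]
wrist_force: [1.2, 0.0, 0.3]
width: 0.996
```

```bash
python3 - <<'E'
from h import *
goto([.466,-.04,.2],np.pi/2-.231)
E
```

```text
t 1.10 tcp [ 0.3726 -0.2303  0.2464] q [-0.61 -0.19  2.09  0.01  1.25  0.69] F [1.2 0.  0.3] w 0.996
shift cm [  4.76 -15.85 -14.03]
turn [-2.644 -0.012  0.005]
```

Emit:
arm_command([
  [[0,0,0,0,-3.2,-2.8,1],[0,0,0,0,-3.2,-2.8,1],[0,0,0,0,-3.2,-2.8,1],[0,0,0,0.5,-3.2,-2.8,1],[0,0,0,0.5,-2.9,-2.8,1],[-0.15,0,0,0,0,0,1],[-0.15,0,0,0,0,0,1],[-0.15,0,0,0,0,0,1],[-0.15,0,0,0,0,0,1],[-0.15,0,0,0,0,0,1]],
])

```text
time: 2.1
tool_pos: [0.4672, -0.025, 0.2339]
tcp_rot: [1.602, 0.912, -1.605]
wrist_force: [-0.6, 0.2, 0.3]
width: 0.998
```

Emit:
arm_command([
  [[-0.15,0,0,0,0,0,1],[-0.15,0,0,0,0,0,1],[-0.15,0,0,0,0,0,1],[-0.15,0,0,0,0,0,1],[-0.15,0,0,0,0,0,1],[-0.15,0,0,0,0,0,1],[-0.15,0,0,0,0,0,1],[-0.15,0,0,0,0,0,1],[-0.15,0,0,0,0,0,1],[-0.15,0,0,0,0,0,1]],
])

```text
time: 3.1
tool_pos: [0.4628, -0.0242, 0.2286]
tcp_rot: [0.491, 1.536, -0.482]
wrist_force: [0.1, -0.2, 0.3]
width: 1.0
```

```bash
python3 - <<'E'
from h import *
goto([.466,-.04,.2],np.pi/2-.231)
E
```

```text
t 3.10 tcp [ 0.4628 -0.0242  0.2286] q [-0.11 -0.12  2.06  0.01  1.22 -1.07] F [ 0.1 -0.2  0.3] w 1.000
shift cm [ 2.84 -1.1   1.24]
turn [-0.388 -0.021 -0.003]
```

Emit:
arm_command([
  [[-0.14,-0.01,0,0,0,0,1],[-0.14,-0.01,0,0,0,0,1],[-0.11,0,0,0,0,0,1],[0,0,0,2.5,-1.2,0.7,1],[0,0,0,0,0,0,1]],
])

```text
time: 3.6
tool_pos: [0.4654, -0.0371, 0.2013]
tcp_rot: [0.165, 1.567, -0.162]
wrist_force: [-0.9, 0.2, -0.0]
width: 1.002
```

```bash
python3 - <<'E'
from h import *
goto([.466,-.04,.03],np.pi/2-.231)
im,d,P=cloud("wrist");cv2.imwrite("pics/w1.png",im)
p=P.reshape(-1,3)
x,y,w=.622,-.077,-.231; c,s=np.cos(w),np.sin(w)
bb=(p[:,:2]-[x,y])@np.array([[c,-s],[s,c]])
m=(bb[:,0]<-.1)&(bb[:,0]>-.21)&(np.abs(bb[:,1])<.04)&(p[:,2]>.034)&(p[:,2]<.06)
print("handle",np.c_[bb,p[:,2]][m].min(0),np.c_[bb,p[:,2]][m].max(0),m.sum())
for lo in np.arange(-.2,-.1,.02):
    k=m&(bb[:,0]>lo)&(bb[:,0]<lo+.02); 
    if k.sum(): print(lo,bb[k,1].min(),bb[k,1].max(),np.median(p[k,2]))
E
```

```text
t 3.60 tcp [ 0.4654 -0.0371  0.2013] q [-0.13 -0.09  2.09  0.    1.15 -1.5 ] F [-0.9  0.2 -0. ] w 1.002
shift cm [17.13 -0.31  0.15]
turn [ 0.023 -0.002 -0.002]
handle [-0.18679005 -0.01225524  0.03404597] [-0.10001126  0.01252709  0.04376071] 967
-0.2 -0.006125170040053735 0.0068736133195980995 0.039916359930032286
-0.18000000000000002 -0.0071985974206539745 0.007450802768303509 0.04057391526953641
-0.16000000000000003 -0.006992855078120435 0.007682462426507654 0.04069842922484479
-0.14000000000000004 -0.006710992043587302 0.007143976477952841 0.040707927643557185
-0.12000000000000005 -0.012255241320979148 0.012527093355032465 0.040733199030774825
```

View pics/w1.png

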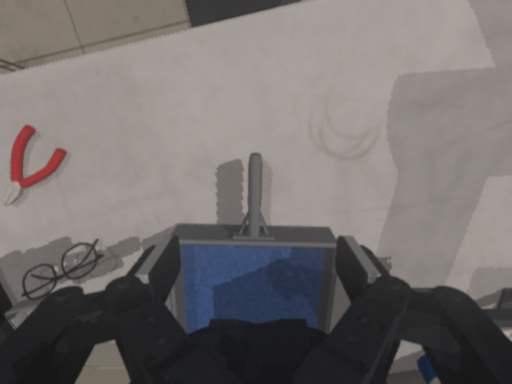

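Emit:
arm_command([
  [[0.02,0,0,4,-0.3,0.1,1],[0,0,0,4,0,0,1],[0,0,0,4,0,0,1],[0,0,0,2.5,0,0,1],[0,0,0,1,0,0,1],[0,0,0,0,0,0,1]],
])

```text
time: 4.25
tool_pos: [0.4745, -0.0386, 0.0519]
tcp_rot: [0.186, 1.549, -0.179]
wrist_force: [0.1, 0.3, 0.4]
width: 1.001
```

```bash
python3 - <<'E'
from h import *
goto([.466,-.04,.036],np.pi/2-.231)
E
```

```text
t 4.25 tcp [ 0.4745 -0.0386  0.0519] q [-0.14  0.11  2.21  0.01  0.82 -1.48] F [0.1 0.3 0.4] w 1.001
shift cm [ 1.57 -0.35 -0.82]
turn [-0.001  0.014 -0.006]
```

Emit:
arm_command([
  [[0,0.014,0,0.8,-0.3,-0.8,1],[0,0,0,0.8,0,0,1],[0,0,0,0,0,0,1]],
])

```text
time: 4.55
tool_pos: [0.4689, -0.0398, 0.0386]
tcp_rot: [0.187, 1.557, -0.177]
wrist_force: [0.3, -0.4, 0.1]
width: 1.001
```

```bash
python3 - <<'E'
from h import *
goto([.466,-.04,.036],np.pi/2-.231)
E
```

```text
t 4.55 tcp [ 0.4689 -0.0398  0.0386] q [-0.14  0.12  2.22  0.01  0.79 -1.49] F [ 0.3 -0.4  0.1] w 1.001
shift cm [ 0.26 -0.09 -0.28]
turn [-0.001  0.005 -0.007]
```

Emit:
arm_command([
  [[0,0,0,0.2,0,-0.2,0],[0,0,0,0,0,0,0],[0,0,0,0,0,0,0],[0,0,0,0,0,0,0],[0,0,0,0,0,0,0],[0,0,0,0,0,0,0],[0,0,0,0,0,0,0],[0,0,0,0,0,0,0]],
], newtons=50)

```text
time: 5.35
tool_pos: [0.4689, -0.0399, 0.039]
tcp_rot: [0.187, 1.553, -0.179]
wrist_force: [-0.6, -0.5, 0.4]
width: 0.153
```

```bash
python3 - <<'E'
from h import *
goto([.466,-.04,.036],np.pi/2-.231)
im,d,P=cloud("scene");cv2.imwrite("pics/s1.png",im)
print(fitpan(P,[.622,-.077,-.231]))
E
```

```text
t 5.35 tcp [ 0.4689 -0.0399  0.039 ] q [-0.14  0.12  2.22  0.01  0.79 -1.49] F [-0.6 -0.5  0.4] w 0.153
shift cm [ 0.3  -0.08 -0.28]
turn [-0.002  0.01  -0.007]
(array([ 0.62391766, -0.07610002, -0.23559281]), np.float64(0.0016975944715149766), 448)
```

View pics/s1.png

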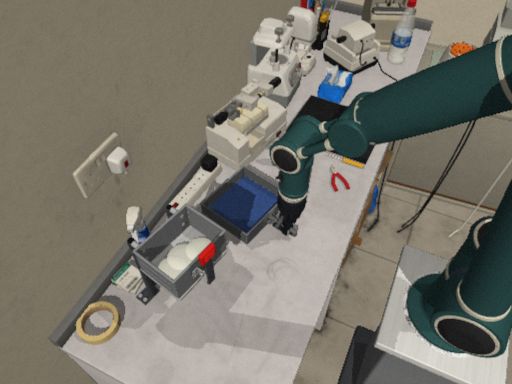

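Emit:
arm_command([
  [[0,0,0,0,0.8,-0.7,0],[0,0,0,0,1.4,-1.2,0],[0,0,0,0,1.7,-1.5,0],[0,0,0,0,1.7,-1.5,0],[0,0,0,0,1.7,-1.5,0],[-0.01,0,0,0,1.7,-1.5,0],[-0.01,0,0,0,1.5,-1.3,0],[0,0,0,0,1.0,-0.9,0],[0,0,0,0,0,0,0]],
])

```text
time: 6.3
tool_pos: [0.3933, 0.1013, 0.039]
tcp_rot: [0.17, 1.551, -0.163]
wrist_force: [-0.4, -0.2, -0.4]
width: 0.155
```

```bash
python3 - <<'E'
from h import *
goto([.393,.107,.038],np.pi/2-.212)
im,d,P=cloud("scene");cv2.imwrite("pics/s2.png",im)
g=[.622-.0757,-.077+.1472,-.215]
for i in range(2):
  a=fitpan(P,g);g=a[0]
print(a)
E
```

```text
t 6.30 tcp [0.3933 0.1013 0.039 ] q [ 0.19 -0.    2.35  0.    0.78 -1.17] F [-0.4 -0.2 -0.4] w 0.155
shift cm [ 0.1   0.55 -0.15]
turn [-0.001  0.013 -0.006]
(array([ 0.5487901 ,  0.06900001, -0.2171284 ]), np.float64(0.0016213408884606928), 423)
```

View pics/s2.png

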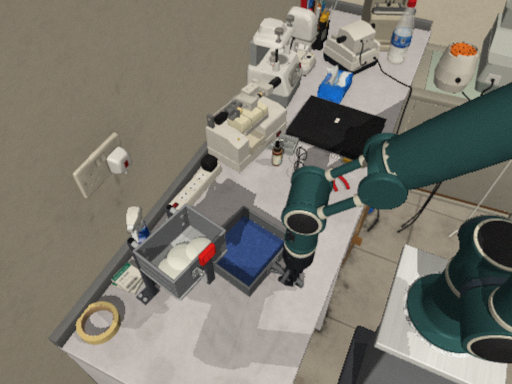

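Emit:
arm_command([
  [[-0.005,0,0,0,1.0,-0.1,0],[0,0,0,0,1.8,-0.1,0],[0,0,0,0,2.3,-0.1,0],[0,0,0,0,2.5,-0.1,0],[0,0,0,0,2.5,-0.1,0],[0,0,0,0,2.5,-0.1,0],[0,0,0,0,2.5,-0.1,0],[0,0,0,0,2.0,0,0],[0,0,0,0,1.2,0,0],[0,0,0,0,0,0,0]],
])

```text
time: 7.35
tool_pos: [0.4292, 0.285, 0.039]
tcp_rot: [0.173, 1.552, -0.174]
wrist_force: [-1.8, 2.6, 2.6]
width: 0.153
```

```bash
python3 - <<'E'
from h import *
goto([.426,.289,.038],np.pi/2-.212)
im,d,P=cloud("scene");cv2.imwrite("pics/s3.png",im)
g=[.5815,.25,-.212]
for i in range(2):
  a=fitpan(P,g);g=a[0]
print(a, fitbin(P,[.6108,.2507,-.212]))
im,d,P=cloud("wrist");cv2.imwrite("pics/w3.png",im)
g=[.5815,.25,-.212]
for i in range(2):
  a=fitpan(P,g);g=a[0]
print(a)
E
```

```text
t 7.35 tcp [0.4292 0.285  0.039 ] q [ 0.54  0.2   2.13 -0.01  0.81 -0.8 ] F [-1.8  2.6  2.6] w 0.153
shift cm [ 0.09  0.33 -0.4 ]
turn [-0.01   0.011 -0.001]
(array([ 0.58476708,  0.25039409, -0.2259673 ]), np.float64(0.0016974568047715827), 453) (array([ 0.61096325,  0.25069807, -0.2109926 ]), np.float64(0.0013273455350758592), 790)
(array([ 0.5815,  0.25  , -0.212 ]), np.float64(nan), 0)
  return _methods._mean(a, axis=axis, dtype=dtype,
  ret = ret.dtype.type(ret / rcount)
```

View pics/s3.png

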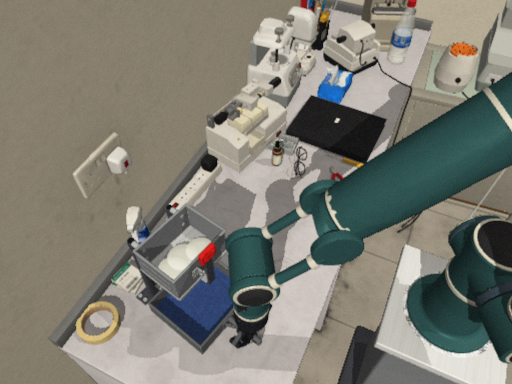

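View pics/w3.png

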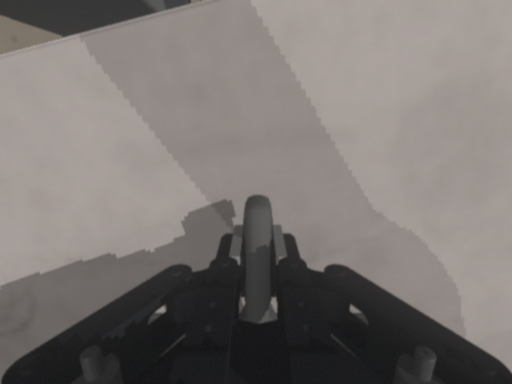

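Emit:
arm_command([
  [[-0.014,0,0,0,0.4,-0.5,0],[0,0,0,0,0,0,0]],
])

```text
time: 7.65
tool_pos: [0.4249, 0.2881, 0.039]
tcp_rot: [0.163, 1.553, -0.164]
wrist_force: [-0.8, 2.5, 2.2]
width: 0.154
```

```bash
python3 - <<'E'
from h import *
goto([.426,.289,.038],np.pi/2-.212)
def chk(n):
  im,d,P=cloud(n);cv2.imwrite(f"pics/{n}4.png",im)
  g=[.5815,.257,-.212]
  for i in range(2):
    a=fitpan(P,g);g=a[0]
  b=fitbin(P,[.61,.2507,-.212]);x,y,w=b[0];c,s=np.cos(w),np.sin(w);e=a[0][:2]-b[0][:2]
  print(n,a,b,"rel",c*e[0]+s*e[1],-s*e[0]+c*e[1],a[0][2]-w)
chk("scene");chk("side")
E
```

```text
t 7.65 tcp [0.4249 0.2881 0.039 ] q [ 0.55  0.19  2.13 -0.01  0.81 -0.8 ] F [-0.8  2.5  2.2] w 0.154
shift cm [0.1  0.11 0.09]
turn [ 0.004  0.012 -0.001]
scene (array([ 0.58054653,  0.25612917, -0.20939954]), np.float64(0.0016477963957552758), 460) (array([ 0.61088338,  0.25069072, -0.21173885]), np.float64(0.0013297720090378745), 799) rel -0.03080228369527191 -0.0010586079378597088 0.002339310263009625
side (array([ 0.57671885,  0.25593667, -0.20097532]), np.float64(0.0017331976796285814), 268) (array([ 0.60765868,  0.24967312, -0.21426646]), np.float64(0.0014143980193829508), 381) rel -0.031564135921336695 -0.0004584370411912751 0.013291146109350144
```

Emit:
arm_command([
  [[0,0,0,0,0,0,0.5],[0,0,0,0,0,0,0.5],[0,0,0,0,0,0,0.5],[0,0,0,0,0,0,0.5],[0,0.01,0,-2,0,0,0.5],[0,0,0,-4,0,0,0.5],[0,0,0,-5,0,0,0.5],[0,0,0,-5,0,0,0.5],[0,0,0,-5,0,0,0.5],[0,0,0,-5,0,0,0.2]],
])

```text
time: 8.75
tool_pos: [0.4178, 0.2823, 0.2935]
tcp_rot: [0.15, 1.584, -0.18]
wrist_force: [1.6, 0.7, -0.3]
width: 0.345
```

```bash
python3 - <<'E'
from h import *
goto([.492,.2755,.312],np.pi/2-.212)
def chk(n):
  im,d,P=cloud(n);cv2.imwrite(f"pics/{n}5.png",im)
  g=[.5815,.257,-.212]
  for i in range(2):
    a=fitpan(P,g);g=a[0]
  b=fitbin(P,[.61,.2507,-.212]);x,y,w=b[0];c,s=np.cos(w),np.sin(w);e=a[0][:2]-b[0][:2]
  print(n,a,b,"rel",c*e[0]+s*e[1],-s*e[0]+c*e[1],a[0][2]-w)
chk("scene");chk("side")
E
```

```text
t 8.75 tcp [0.4178 0.2823 0.2935] q [ 0.55 -0.07  1.89 -0.    1.34 -0.81] F [ 1.6  0.7 -0.3] w 0.345
shift cm [-2.    0.84  7.36]
turn [ 0.003 -0.018  0.021]
scene (array([ 0.58077478,  0.25601724, -0.20675052]), np.float64(0.001546830782316308), 507) (array([ 0.61085325,  0.25069777, -0.212843  ]), np.float64(0.0013425718819050914), 806) rel -0.030523414330522105 -0.0011543339017836985 0.006092483535741239
side (array([ 0.57691375,  0.25592662, -0.20739242]), np.float64(0.0018778931274250482), 305) (array([ 0.60767991,  0.24974602, -0.21424273]), np.float64(0.0014229301664664754), 369) rel -0.03137681486508882 -0.0005018204652056961 0.006850308280263118
```

View pics/scene5.png

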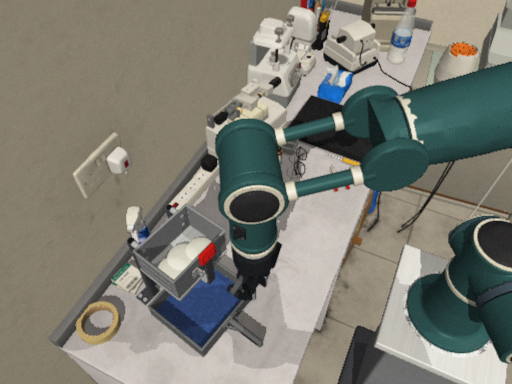

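Pan is within about 1 mm and 0.4° of the drop spot, standing under the bin. The lever (205,253) is untouched. Next I shut the fingers and go in front of the pad.

Emit:
arm_command([
  [[0,-0.018,0.02,-2,0.8,0,0],[0,0,0,0,0,2,0],[0,0,0,0,0,2.5,0],[0,0,0,0,0,1.2,0],[0,0,0,0,0,0,0]],
])

```text
time: 9.35
tool_pos: [0.4823, 0.28, 0.3215]
tcp_rot: [0.171, 1.55, -0.156]
wrist_force: [0.1, -0.2, -0.8]
width: -0.005
```

```bash
python3 - <<'E'
from h import *
goto([.492,.2755,.312],np.pi/2-.212)
im,d,P=cloud("wrist");cv2.imwrite("pics/w6.png",im)
im,d,P=cloud("scene");cv2.imwrite("pics/s6.png",cv2.resize(im[150:384,80:330],None,fx=2.4,fy=2.4))
E
```

```text
t 9.35 tcp [0.4823 0.28   0.3215] q [ 0.48 -0.    1.78 -0.    1.35 -0.88] F [ 0.1 -0.2 -0.8] w -0.005
shift cm [ 0.96 -0.25  1.03]
turn [ 0.003  0.013 -0.011]
```

View pics/s6.png

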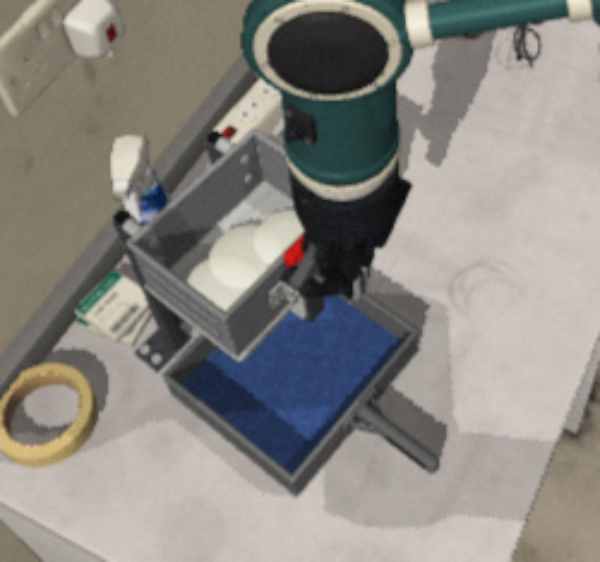

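Emit:
arm_command([
  [[0,0.013,-0.01,0.9,-0.2,0.8,0],[0,0,0,0,0,1.0,0],[0,0,0,0,0,0.8,0],[0,0,0,0,0,0.5,0],[0,0,0,0,0,0,0]],
])

```text
time: 9.95
tool_pos: [0.5114, 0.2713, 0.3093]
tcp_rot: [0.161, 1.57, -0.164]
wrist_force: [0.5, 0.2, 0.2]
width: 0.002
```

```bash
python3 - <<'E'
from h import *
goto([.5259,.2682,.311],np.pi/2-.212)
E
```

```text
t 9.95 tcp [0.5114 0.2713 0.3093] q [ 0.44  0.06  1.74  0.    1.35 -0.92] F [0.5 0.2 0.2] w 0.002
shift cm [-0.18 -0.    1.48]
turn [ 0.005 -0.005  0.003]
```

Emit:
arm_command([
  [[0,0,0,-0.2,0,0.6,0],[0,0,0,0,0,0.6,0],[0,0,0,0,0,0.6,0],[0,0,0,0,0,0.5,0],[0,0,0,0,0,0,0]],
])

```text
time: 10.45
tool_pos: [0.5322, 0.2669, 0.3128]
tcp_rot: [0.161, 1.577, -0.163]
wrist_force: [-3.5, 0.1, 1.0]
width: -0.002
```

```bash
python3 - <<'E'
from h import *
goto([.5259,.2682,.311],np.pi/2-.212)
im,d,P=cloud("scene");cv2.imwrite("pics/s7.png",cv2.resize(im[150:384,80:330],None,fx=2.4,fy=2.4))
E
```

```text
t 10.45 tcp [0.5322 0.2669 0.3128] q [ 0.42  0.09  1.7   0.    1.37 -0.95] F [-3.5  0.1  1. ] w -0.002
shift cm [ 0.19 -0.   -0.64]
turn [ 0.006 -0.012  0.003]
```

View pics/s7.png

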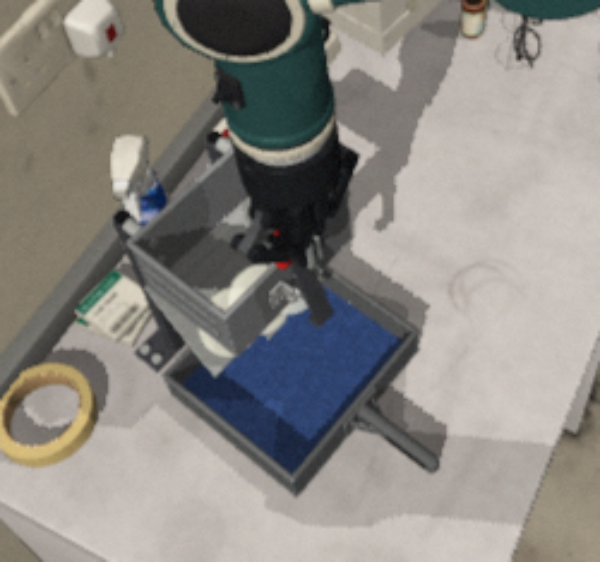

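Force is 3.5 N and the floor has started to drop (its edge shows at about (225,365)), with the blanks sliding down. I'll hold while it opens fully.

Emit:
arm_command([
  [[0,0,0,0,0,0.2,0],[0,0,0,0,0,0,0],[0,0,0,0,0,0,0],[0,0,0,0,0,0,0],[0,0,0,0,0,0,0],[0,0,0,0,0,0,0],[0,0,0,0,0,0,0],[0,0,0,0,0,0,0]],
])

```text
time: 11.3
tool_pos: [0.5329, 0.2668, 0.3127]
tcp_rot: [0.16, 1.579, -0.163]
wrist_force: [-3.4, 0.5, 0.9]
width: 0.001
```

```bash
python3 - <<'E'
from h import *
goto([.47,.28,.33],np.pi/2-.212)
im,d,P=cloud("scene");cv2.imwrite("pics/s8.png",cv2.resize(im[150:384,80:330],None,fx=2.4,fy=2.4))
E
```

```text
t 11.30 tcp [0.5329 0.2668 0.3127] q [ 0.42  0.09  1.7   0.01  1.37 -0.95] F [-3.4  0.5  0.9] w 0.001
shift cm [-1.64  0.   -6.45]
turn [ 0.007 -0.014  0.003]
```

View pics/s8.png

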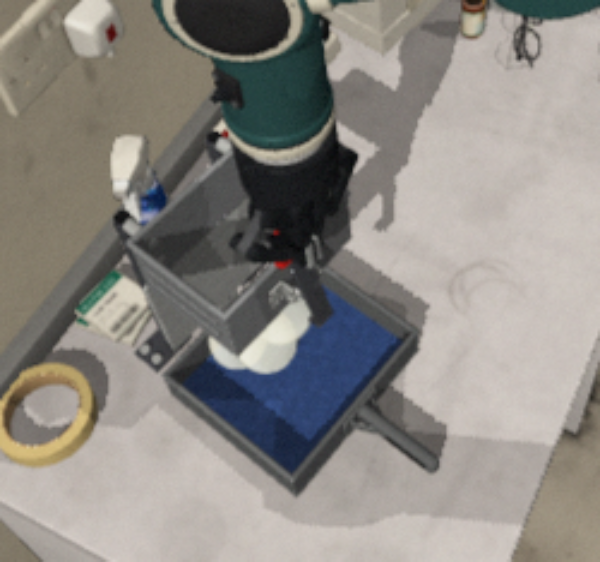

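Emit:
arm_command([
  [[0,0,0,0,0,-1.5,0],[0,0,0,0,0,-2.5,0],[0,0,0,0,0,-3,0],[0,0,0,-1,0,-2.5,0],[0,0,0,-4,0,0,0],[0,0,0,-4,-4,0,0],[0,0,0,0,-5,0,0],[0,0,0,0,-5,0,0],[0,0,0,0,-4,0,0],[0,0,0,0,0,0,0]],
])

```text
time: 12.35
tool_pos: [0.4, 0.1096, 0.4025]
tcp_rot: [0.154, 1.561, -0.161]
wrist_force: [0.2, 0.4, 0.1]
width: -0.0
```

```bash
python3 - <<'E'
from h import *
goto([.47,.28,.33],np.pi/2-.212)
def chk(n):
  im,d,P=cloud(n)
  g=[.5815,.257,-.212]
  for i in range(2):
    a=fitpan(P,g);g=a[0]
  b=fitbin(P,[.61,.2507,-.212]);x,y,w=b[0];c,s=np.cos(w),np.sin(w);e=a[0][:2]-b[0][:2]
  print(n,a,b,"rel",c*e[0]+s*e[1],-s*e[0]+c*e[1],a[0][2]-w)
  return im,P
im,P=chk("scene");cv2.imwrite("pics/s9.png",cv2.resize(im[150:384,80:330],None,fx=2.4,fy=2.4))
im,P=chk("side");cv2.imwrite("pics/d9.png",cv2.resize(im[70:320,120:420],None,fx=2.4,fy=2.4))
E
```

```text
t 12.35 tcp [0.4    0.1096 0.4025] q [ 0.21 -0.3   1.89 -0.01  1.55 -1.16] F [0.2 0.4 0.1] w -0.000
shift cm [ 7.19 18.13  3.41]
turn [0.011 0.005 0.004]
scene (array([ 0.58095863,  0.25605353, -0.20507839]), np.float64(0.0017207713613741071), 639) (array([ 0.61094617,  0.25072438, -0.21131156]), np.float64(0.0012810276480766589), 794) rel -0.030438261380865923 -0.00107905652297729 0.006233166568379189
side (array([ 0.57538503,  0.25603689, -0.20214952]), np.float64(0.0023108451512186476), 356) (array([ 0.60822678,  0.24841123, -0.21016548]), np.float64(0.0012290480140603535), 195) rel -0.03370999253836179 0.0006063591107392406 0.008015957615077063
```

View pics/s9.png

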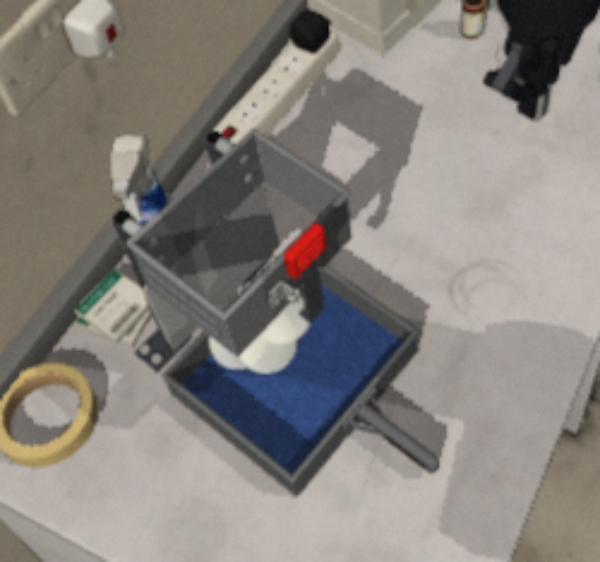

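View pics/d9.png

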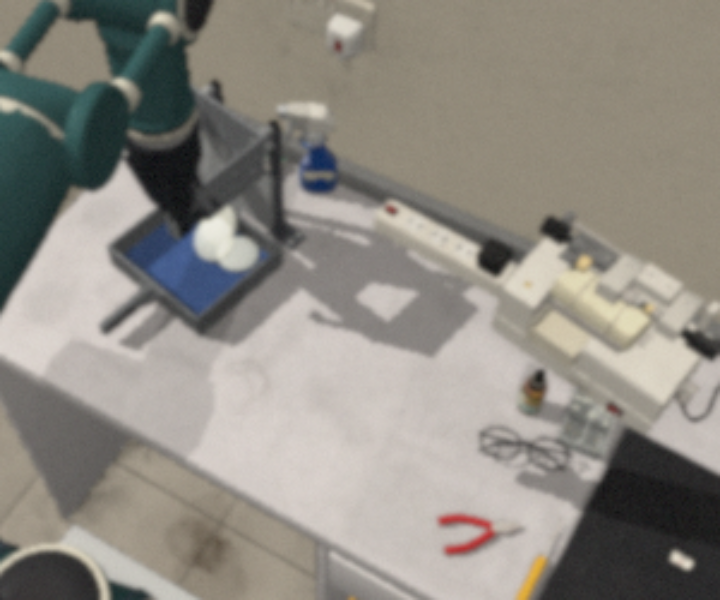

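```bash
python3 - <<'E'
from h import *
for n in("scene","side"):
  im,d,P=cloud(n); im=im.astype(int)
  x,y,w=.579,.256,-.208;c,s=np.cos(w),np.sin(w)
  p=P-np.array([x,y,0]);bx=c*p[...,0]+s*p[...,1];by=-s*p[...,0]+c*p[...,1]
  m=(im.min(-1)>140)&(np.abs(bx)<.12)&(np.abs(by)<.13)&(P[...,2]>.006)&(P[...,2]<.3)
  print(n,m.sum(),"x",np.percentile(bx[m],[1,99]).round(3),"y",np.percentile(by[m],[1,99]).round(3),"z",np.percentile(P[...,2][m],[1,25,50,75,99]).round(3))
  cv2.imwrite(f"pics/z_{n}.png",cv2.resize((im[250:320,150:230] if n=="scene" else im[140:220,150:250]).astype(np.uint8),None,fx=7,fy=7,interpolation=cv2.INTER_CUBIC))
  f=(bx>.03)&(bx<.12)&(np.abs(by)<.08)&(P[...,2]>.05)&(P[...,2]<.19)
  print("floor pts",f.sum(),np.percentile(bx[f],[5,50,95]).round(3),P[...,2][f].min())
E
```

```text
scene 585 x [-0.037  0.116] y [-0.058  0.078] z [0.008 0.016 0.024 0.031 0.262]
floor pts 1372 [0.088 0.091 0.095] 0.05011113735782513
side 481 x [-0.111  0.089] y [-0.076  0.108] z [0.006 0.014 0.024 0.039 0.202]
floor pts 490 [0.084 0.089 0.117] 0.05027162910174421
```

View pics/z_scene.png

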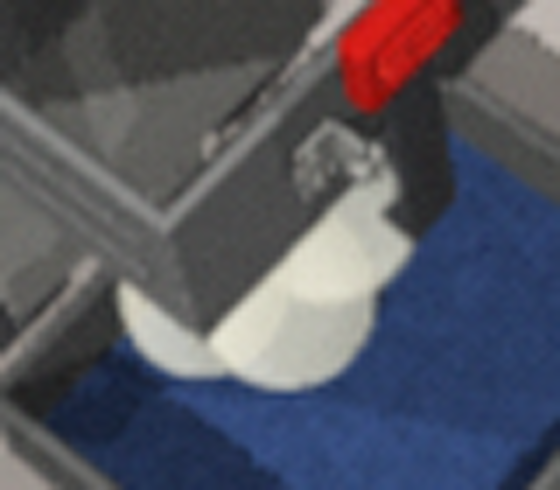

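View pics/z_side.png

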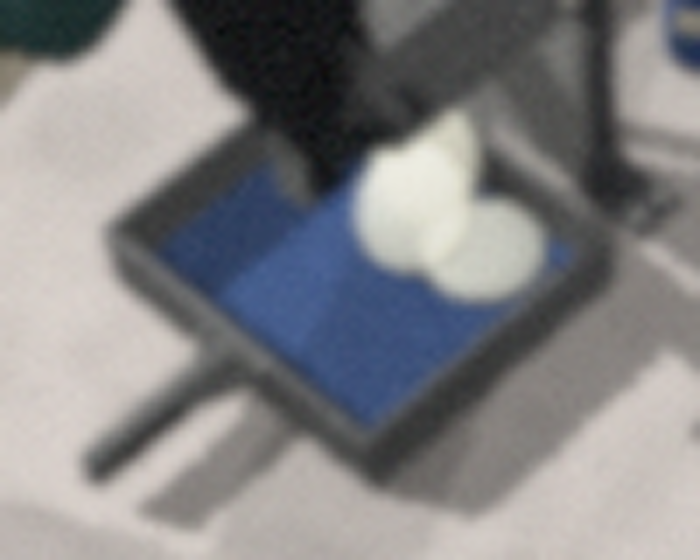

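```bash
python3 -c "
from workcell import bot
s=bot.read_state();print(s['time'],abs(s['joint_vel']).max());print(bot.finish_job())"
```

```text
12.55 0.018701609706494024
the job is handed in; nothing more can be done
None
```

I slid the pan by its handle under the bin, let go of it, and pushed the red lever (about 3.5 N) until the floor dropped. All three blanks fell into the pan. I then backed the arm clear and handed the job in at about 12.6 s.

**Pan position:** the scene camera puts the pan 0.4 mm and 1.1 mm off the drop spot, turned 0.4°. The side camera reads 3.7 mm and 0.6 mm, turned 0.5°. It read about 1.4 mm before the drop, and I take the larger figure as fit error because the arm partly hid the bin in that last side picture.

**Floor and blanks:** the floor hangs straight down. Three blanks are visible in the pan in both pictures, overlapping one another, mostly 8–40 mm above the desk.

**Lever and bystanders:** the lever has sprung back. The arm did not touch the spectacles, pliers or glue bottle, and they look undisturbed in the last side picture. I checked them by eye only.

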